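# Oil and work the pull gauge at the slot-car scrutineering bench

## Task

Lay the loose pull gauge in the holder's cradle with its blue handle out through the front notch, let go of it, and then press the red cap of the spray can fully down and let it up, to lubricate the gauge. Then take the gauge by its blue handle, pull it out until the black pointer meets the red rider, never well past it, hold it there for a good second and lead the handle gently back in, fully home, before letting go. Leave the gauge lying in the cradle, and do not disturb the two cars and the paint pot.

Things in the scene. Friction and masses are not known exactly. Their poses are not given: they have to be found in the camera images.
- gauge: Loose spring pull gauge, about 0.28 kg: aluminium body 130 long (x) x 34 wide (y) x 30 high (z), white scale on top. Origin: centre of the body's underside. x runs along the gauge; the sprung rod and blue handle come out of the -x end. The handle's end is 149 mm from the origin, the body's other end 65 mm.
- grip (a point): Centre of the blue handle: bar 56 long x 22 wide x 24 high, 36 wide flange at its outer end. Home: 115 mm to -x of the gauge's origin, 15 mm above its underside; 22 mm of 8 mm rod show between handle and body. Axes as the gauge. Pulls out along the gauge's -x, up to 60 mm; the spring starts at 7 N and adds 0.15 N per mm.
- pointer (a point): The black pointer on the gauge's top face, 5 mm wide along x, which moves with the handle, mm for mm. Point: on the gauge's centre line, 32 mm above its underside, 50 mm to +x of the gauge's origin when the handle is home. Axes as the gauge.
- rider_mark (a point): The red rider on the gauge's top face, 5 mm wide along x, preset 25 to 45 mm to -x of the pointer's home: the length to pull out to. It stays put on the body. Point: on the gauge's centre line, 32 mm above its underside. Axes as the gauge.
- holder: Fixed holder: black base 270 x 86 x 20 mm high (x from -84 to +186) with an orange cradle, and a blue spray can (48 mm dia., its shoulder up to 142 mm over the table) at x = +152 mm. Origin: on the table under the cradle's centre; x along the cradle, away from its notched front.
- cradle (a point): Centre of the cradle floor, 20 mm over the table; axes as the holder. Inside: x -70 to +70, y -20 to +20 mm, so the gauge body has 10 mm play lengthways. Side walls 14 mm high only at 45 < |x| < 70; between, open for fingers. Front stop at -x: two posts 26 mm high, a 16 mm notch between for the rod. Back stop 18 mm high.
- cap_top (a point): Centre of the top of the can's red sprung cap, 30 mm dia., 168 mm above the table when up; holder x = +152 mm, y = 0.
- cap (a joint): How far the red cap is pressed down, 0 up to 0.006 m fully down (springy: about 2 N to start, 7 N fully down).
- yellow_car: Bystander: yellow slot car, 135 x 68 x 42 mm, origin under its centre, x along it. Leave alone.
- pink_car: Bystander: pink slot car, 135 x 68 x 42 mm, origin under its centre, x along it. Leave alone.
- paint_pot: Bystander: blue paint pot with a steel lid, 50 mm dia., 65 mm high, origin under its centre. Leave alone.
- puller: The gauge's moving part (handle, rod and pointer). Origin: the gauge's origin when the handle is home, moving to -x as it is pulled.
Not all that is in view belongs to the job. There is more than one size of the gauge; the job needs the middle-sized.

How it is judged:
By the outcome, as a careful person would: the job done as asked, in the order asked, and still so for the second after the job is handed in, with the robot touching nothing.
It also fails if it takes over 64 s, if anything falls off the work surface, if the arm or the gripper's body presses on something with over 40 N, if the wrist force passes 120 N, or if a joint passes its speed limit or range.

## Robot

A 7-joint arm with a two-finger parallel gripper is mounted at the origin on the work surface. World frame = base frame: x ahead of the robot, y to its left, z up, the work surface at z = 0. Lengths are in m, angles in rad, forces in N, time in s.
With the tool pointing down it reaches from about 0.4 to 0.85 m from the base axis. Payload 10.4 kg.
Tool frame: the origin (TCP) lies midway between the tips of the shut fingers; the grasp point (between the pads) lies r.grip_point_offset behind it (r.grip_point_offset is the distance from the TCP to the grasp point, in m); z points along the fingers, y is the line along which they close (so a half turn about z gives the same grasp; the last joint's range is limited). The gripper opens to 87 mm and grips with 3 to 60 N. Pads are 19 mm wide; open, the fingers measure 117 mm over their backs; the gripper's body (75 mm by 190 mm) begins 51 mm behind the grasp point.
Start: joints at [-0.023, 0.332, -0.065, 1.46, 0.022, 1.35, -0.088], TCP at [0.625, 0, 0.223] pointing down, gripper open.
Joint ranges: [-2.6, 2.6], [-0.5, 2.12], [-1.47, 1.34], [0.16, 2.42], [-1.27, 4.41], [0.06, 2.06], [-2.6, 2.6]. Speed limits (rad/s): [2.22, 2.22, 2.79, 2.79, 3.14, 3.14, 3.14].

## Interface

Orientations are given as a unit quaternion [x, y, z, w].
In Python, from bench import r gives the robot as it stands.
- The arm moves only by the tool play_rows, never from a script. Its arguments are lists of equal length, an entry for each row: "claw": the closure, from 0 (fully open) to 1 (shut); "delta_pos": the shift along the tool's x, y, z scaled (see below), a list of three; "delta_rot": the turn, a rotation vector about the tool's x, y, z scaled (see below), a list of three. A call has 1 to 8 rows; each row shifts and turns the commanded pose from where the row before left it, along the tool's axes as they then stand; what a row does not reach is not made up. The controller multiplies each number of a shift by 200 mm and each number of a turn by pi rad. A row lasts 1/10 s, in which the tool goes at most 50 mm and 8.59 degrees, less where a joint would pass 70% of its speed; a pose out of reach is approached as far as the arm can. A call with a number of a shift or a turn outside -1 to 1 is refused whole. A call with a gripper value outside its range is refused whole. The fingers move at their own pace and stop on an object; "squeeze" is the grip in N (left out, the last holds). Time passes only in rows, so rows that do not move let the fingers close. It gives the time, the measured TCP pose, the force, the opening and the grip force at its end, in the units of the state.
- r.read_state(): the state, without advancing time (a new reading comes with each control period).
- r.camera(name): name is "scene" or "side" or "wrist"; returns a dict with "pixels" (480x640x3 uint8, red, green, blue), "camera_matrix" (3x3 intrinsics, pixels), "cam_to_world" (4x4, takes a point from camera to world coordinates); the wrist camera has in their place "hand_eye" (4x4, takes a point from camera to tool coordinates, whose origin is the TCP and whose axes are the flange's). Camera axes: x right, y up, looking along -z (the intrinsics and any distortion apply to the point x, -y, -z); pixel columns grow to the right and rows downward; lengths in m; the calibration is good to about 2 mm. A picture is of the moment at which its call begins: read the wrist's pose just before it. There is no depth.
- r.close_job(): hands the job in; it is judged then, once.
The state is a dict: "time": time; "joint_positions": joint angles; "joint_vel": joint speeds; "joint_torque": joint torques, N m; "ee_pos": TCP position; "eef_rot": TCP orientation; "ft_force": force on the tool from outside, world axes, zero at the start; "torque": the same for the moment, N m; "width": finger opening in m; "grip_force": force on a finger pad.
Only numpy, scipy, OpenCV 4.12 (cv2) and the standard library are available. Lean on these libraries where they do the work, as an engineer would, in place of code of your own. Each camera call takes 0.05 s, during which the arm holds its last target. There are 200 camera calls.

## Working session

There is one attempt and no reset: what is moved stays moved. The work goes in short steps, Python scripts to look and compute and a tool call to move; the robot and the scene stay as the last step left them, time stands still between calls to the robot, and variables do not carry over. Pictures are saved under pics/ and viewed, at most 10 in all, crops included, and the job is handed in when it is done.

Besides the shell and the picture viewer there is one more tool, called after ">>>" by a JSON object that holds its "op" and its "data", one argument or row to a line. play_rows: Moves the arm, as the interface text tells. Shifts and turns lie within -1 to 1; 1 stands for 200 mm of shift or pi rad of turn. Its arguments: {"type":"object","properties":{"claw":{"type":"array"},"delta_pos":{"type":"array"},"delta_rot":{"type":"array"},"squeeze":{"type":"number"}},"required":["claw","delta_pos","delta_rot"]}

```bash
mkdir -p pics
cat > h.py <<'E'
import numpy as np, cv2
from scipy.spatial.transform import Rotation as R
from bench import r
def shot(name,fn=None):
    s=r.read_state(); c=r.camera(name); p=c["pixels"]
    if "hand_eye" in c:
        T=np.eye(4);T[:3,:3]=R.from_quat(s["eef_rot"]).as_matrix();T[:3,3]=s["ee_pos"]
        M=T@np.array(c["hand_eye"])
    else: M=np.array(c["cam_to_world"])
    if fn: cv2.imwrite(f"pics/{fn}.png",p[:,:,::-1]); np.savez(f"pics/{fn}.npz",p=p,K=c["camera_matrix"],M=M)
    return p,np.array(c["camera_matrix"]),M
def load(fn):
    d=np.load(f"pics/{fn}.npz"); return d["p"],d["K"],d["M"]
def ray(K,M,uv):
    d=np.linalg.inv(K)@[uv[0],uv[1],1]; d=M[:3,:3]@[d[0],-d[1],-d[2]]; return M[:3,3],d/np.linalg.norm(d)
def plane(K,M,uv,z):
    o,d=ray(K,M,uv); return o+d*(z-o[2])/d[2]
def tri(*v):
    A=0;b=0
    for K,M,uv in v:
        o,d=ray(K,M,uv);P=np.eye(3)-np.outer(d,d);A=A+P;b=b+P@o
    x=np.linalg.solve(A,b); return x
def proj(K,M,X):
    q=np.linalg.inv(M)@np.append(X,1); q=K@[q[0],-q[1],-q[2]]; return q[:2]/q[2]
def tool(dx):  # world shift -> tool-axis units
    s=r.read_state(); return R.from_quat(s["eef_rot"]).inv().apply(dx)/0.2
E
python3 - <<'E'
from h import *
for n in("scene","side","wrist"): p,K,M=shot(n,n+"0"); print(n,M[:3,3].round(3),K[0,0])
print(r.read_state(), r.grip_point_offset)
E
```

```text
scene [0.983 0.017 1.11 ] 447.95176738277183
side [-0.065 -0.765  1.138] 497.62910705316233
wrist [0.625 0.073 0.383] 409.71274098014214
{'time': 0.15, 'joint_positions': array([-0.02259578,  0.33269445, -0.06466542,  1.46076505,  0.02158451,
        1.3499246 , -0.08846945]), 'joint_vel': array([-0.00114405, -0.00041395, -0.00155711, -0.00367399,  0.00129543,
       -0.00125047,  0.00075802]), 'joint_torque': array([ 1.82067095e-03, -6.23630190e+01,  2.54254905e-02, -3.90143681e+01,
       -6.11935230e-02,  3.71907104e-02, -1.53469024e-06]), 'ee_pos': array([ 6.24690519e-01, -1.98304329e-05,  2.21948812e-01]), 'eef_rot': array([ 7.07104019e-01,  7.07109330e-01, -4.03761937e-04, -3.71291600e-04]), 'ft_force': array([ 0.39982081, -0.65372575, -0.88206598]), 'torque': array([-0.01249638, -0.04677252,  0.04717114]), 'grip_force': 0.0, 'width': 0.08691276992470935} 0.0187
```

View pics/scene0.png

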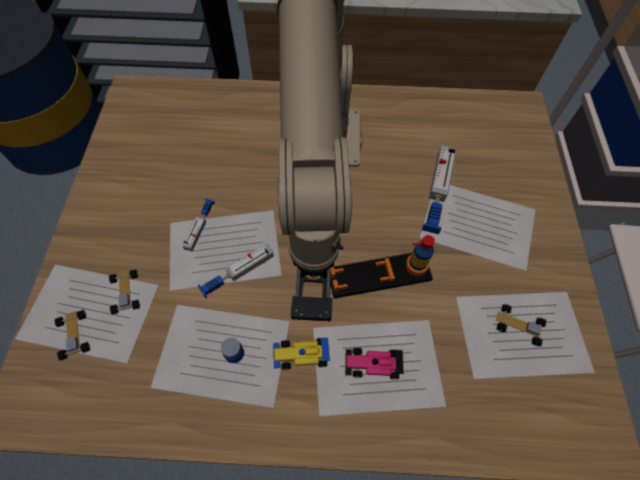

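View pics/side0.png

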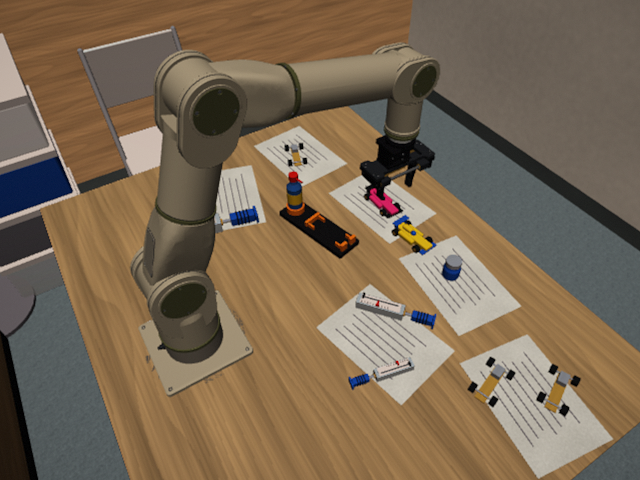

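The scene view shows three gauges: small (198,225), middle candidate (237,270) and large (440,190). The holder runs from (335,285) to (430,265), with its notched front at the left and the can at the right. The side view shows the same gauges at (380,372), (395,308) and (240,215), and the holder at (318,228).

Run:
```python
from h import *
D={n:load(n+"0") for n in("scene","side","wrist")}
def blobs(p,lo,hi,mn=25):
    m=cv2.inRange(cv2.cvtColor(p,cv2.COLOR_RGB2HSV),lo,hi)
    n,l,s,c=cv2.connectedComponentsWithStats(m); return [(c[i].round(1),s[i].tolist()) for i in range(1,n) if s[i,4]>=mn and s[i,1]>100]
for n in D:
    for col,lo,hi in(("blue",(105,150,40),(125,255,255)),("orange",(8,180,120),(18,255,255)),("red",(0,200,100),(4,255,255)),("red2",(175,150,80),(180,255,255))):
        for c,s in blobs(D[n][0],lo,hi,6 if 'red' in col else 25): print(n,col,c,s)
p,K,M=D["scene"]
for a,b in(((200,291),(272,248)),((430,232),(449,148)),((211,201),(186,248))):
    A=plane(K,M,a,.015);B=plane(K,M,b,.015);print(A.round(3),B.round(3),np.linalg.norm(A-B).round(3))
c=np.vstack([cv2.resize(p[190:310,180:340],(640,480),interpolation=2),])
d=cv2.resize(D["scene"][0][220:310,320:450],(780,540),interpolation=2)
cv2.imwrite("pics/c1.png",cv2.resize(p[190:310,180:340],(800,600),interpolation=2)[:,:,::-1])
```

```text
scene blue [206.7 206.3] [202, 200, 11, 15, 78]
scene blue [433.3 218.5] [423, 203, 18, 30, 318]
scene blue [422.9 251.9] [415, 246, 18, 12, 149]
scene blue [210.9 285.2] [199, 277, 24, 19, 178]
scene blue [324.6 348.8] [320, 338, 9, 24, 144]
scene blue [235.6 356.9] [226, 348, 17, 14, 82]
scene blue [276.5 364.3] [274, 362, 6, 6, 33]
scene orange [416.2 267.2] [408, 257, 21, 15, 40]
scene orange [388.6 269.7] [381, 258, 13, 21, 76]
scene orange [334.6 270.1] [331, 268, 12, 6, 31]
scene orange [337.8 284.1] [334, 280, 13, 8, 36]
scene red [427.4 240.5] [417, 236, 17, 9, 82]
side blue [ 31.5 186. ] [0, 157, 72, 60, 2643]
side blue [293.6 188.1] [287, 182, 14, 13, 147]
side blue [295.1 206.3] [289, 204, 13, 5, 35]
side blue [243.9 216. ] [230, 206, 29, 19, 297]
side blue [400.4 220.8] [393, 216, 15, 13, 77]
side blue [450.4 273. ] [443, 264, 18, 16, 163]
side blue [423.2 317.7] [411, 311, 25, 17, 218]
side blue [358.6 379.9] [349, 374, 20, 15, 155]
side orange [295.1 208.8] [286, 202, 19, 13, 68]
side orange [313.2 218.7] [305, 212, 20, 16, 87]
side orange [350.6 236.3] [346, 234, 10, 6, 32]
side orange [341.  243.5] [335, 241, 12, 6, 38]
side red [293.6 175.5] [289, 172, 13, 11, 54]
side red [377.3 303.4] [376, 301, 3, 5, 7]
side red [396.8 362.2] [396, 361, 3, 4, 6]
wrist blue [405.5 241.3] [398, 235, 16, 14, 176]
wrist blue [382.7 299.8] [375, 292, 18, 16, 232]
wrist blue [397.7 382.6] [375, 366, 51, 31, 1179]
wrist orange [196.2 124.4] [194, 118, 6, 17, 28]
wrist orange [146.  141.2] [141, 131, 11, 26, 92]
wrist orange [148.8 163. ] [141, 158, 18, 12, 55]
wrist orange [164.9 162.2] [160, 158, 9, 12, 25]
[ 0.558 -0.3    0.015] [ 0.422 -0.125  0.015] 0.222
[0.347 0.314 0.015] [0.039 0.396 0.015] 0.319
[ 0.278 -0.317  0.015] [ 0.435 -0.36   0.015] 0.163
```

View pics/wrist0.png

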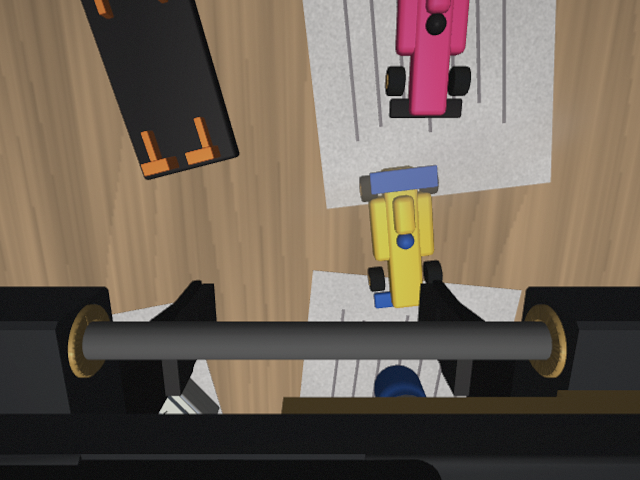

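The wrist view shows the holder's front stop at (150–215,160), with the base edge running up-left; world +y is up in the image. Of the gauges, the one 0.22 m long is the middle size. I'll move the wrist camera over it.

>>> {"op": "play_rows", "data": {
  "claw": [0,0,0,0,0,0,0,0],
  "delta_pos": [
    [-0.21,-0.12,0],
    [-0.21,-0.12,0],
    [-0.21,-0.12,0],
    [-0.21,-0.12,0],
    [-0.21,-0.12,0],
    [-0.21,-0.12,0],
    [-0.21,-0.12,0],
    [0,0,0]
  ],
  "delta_rot": [
    [0,0,0],
    [0,0,0],
    [0,0,0],
    [0,0,0],
    [0,0,0],
    [0,0,0],
    [0,0,0],
    [0,0,0]
  ]
}}

```text
time: 0.95
ee_pos: [0.4524, -0.3008, 0.2226]
eef_rot: [0.711, 0.703, -0.001, 0.0]
ft_force: [-0.1, -0.5, -0.1]
width: 0.087
grip_force: 0.0
```

Run:
```python
from h import *
shot("wrist","w1"); print(r.read_state()["ee_pos"])
```

```text
[ 0.45474879 -0.29722803  0.22253145]
```

View pics/w1.png

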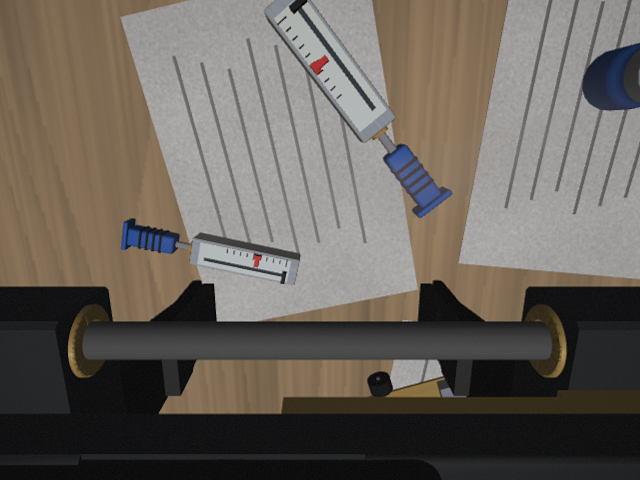

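Here the middle gauge runs from its handle flange at (432,202) up-left to its body end near (285,5). The red rider is at (319,65) and the small gauge at (240,257). I'll shift further +y for a full second view.

>>> {"op": "play_rows", "data": {
  "claw": [0,0,0],
  "delta_pos": [
    [0.2,0,0],
    [0.2,0,0],
    [0,0,0]
  ],
  "delta_rot": [
    [0,0,0],
    [0,0,0],
    [0,0,0]
  ]
}}

```text
time: 1.3
ee_pos: [0.4584, -0.2074, 0.2225]
eef_rot: [0.704, 0.71, 0.001, -0.001]
ft_force: [0.3, -0.5, 0.5]
width: 0.0871
grip_force: 0.0
```

Run:
```python
from h import *
shot("wrist","w2"); print(r.read_state()["ee_pos"])
for f in("w1","w2"):
    p,K,M=load(f); hsv=cv2.cvtColor(p,cv2.COLOR_RGB2HSV)
    for nm,m in(("blue",cv2.inRange(hsv,(105,150,40),(125,255,255))),("red",cv2.inRange(hsv,(0,180,100),(5,255,255))|cv2.inRange(hsv,(176,180,100),(180,255,255))),("black",cv2.inRange(hsv,(0,0,0),(180,255,55)))):
        n,l,s,c=cv2.connectedComponentsWithStats(m)
        for i in range(1,n):
            if s[i,4]>40 and c[i][1]<290:
                b=cv2.minAreaRect(np.argwhere(l==i)[:,::-1].astype(np.float32)); print(f,nm,c[i].round(1),s[i,4],cv2.boxPoints(b).round(1).tolist(),plane(K,M,c[i],.027).round(4))
```

```text
[ 0.45798996 -0.21019312  0.22260458]
w1 blue [619.3  62.8] 609 [[589.2000122070312, 80.69999694824219], [612.7000122070312, 31.399999618530273], [640.5999755859375, 44.70000076293945], [617.0, 94.0]] [ 0.6973 -0.1792  0.027 ]
w1 blue [400.7 151.7] 133 [[387.0, 155.0], [404.5, 143.3000030517578], [410.20001220703125, 151.8000030517578], [392.70001220703125, 163.5]] [ 0.5242 -0.2475  0.027 ]
w1 blue [130.3 234. ] 400 [[121.19999694824219, 248.8000030517578], [124.0, 218.10000610351562], [144.60000610351562, 220.0], [141.8000030517578, 250.6999969482422]] [ 0.2841 -0.3174  0.027 ]
w1 blue [143.2 237.5] 81 [[137.5, 246.3000030517578], [143.39999389648438, 226.3000030517578], [149.0, 228.0], [143.10000610351562, 247.89999389648438]] [ 0.2954 -0.3208  0.027 ]
w1 blue [150.  238.9] 80 [[144.0, 247.0], [150.5, 227.5], [156.1999969482422, 229.39999389648438], [149.6999969482422, 248.89999389648438]] [ 0.3013 -0.3221  0.027 ]
w1 blue [156.2 241.5] 65 [[153.1999969482422, 249.5], [155.3000030517578, 232.8000030517578], [159.10000610351562, 233.3000030517578], [157.0, 250.0]] [ 0.3066 -0.3246  
[... 2889 characters left out ...]
75, 245.3000030517578], [393.20001220703125, 250.89999389648438], [374.70001220703125, 262.20001220703125]] [ 0.519  -0.2429  0.027 ]
w2 black [396.8 273.1] 108 [[382.29998779296875, 275.0], [401.5, 260.6000061035156], [410.0, 272.0], [390.79998779296875, 286.3999938964844]] [ 0.5327 -0.2613  0.027 ]
w2 black [404.5 282.7] 54 [[393.0, 289.0], [411.20001220703125, 273.79998779296875], [415.29998779296875, 278.79998779296875], [397.1000061035156, 293.8999938964844]] [ 0.5404 -0.2707  0.027 ]
w2 black [408.3 289.8] 51 [[397.70001220703125, 295.20001220703125], [417.20001220703125, 281.8999938964844], [418.79998779296875, 284.1000061035156], [399.29998779296875, 297.5]] [ 0.5444 -0.2777  0.027 ]
```

View pics/w2.png

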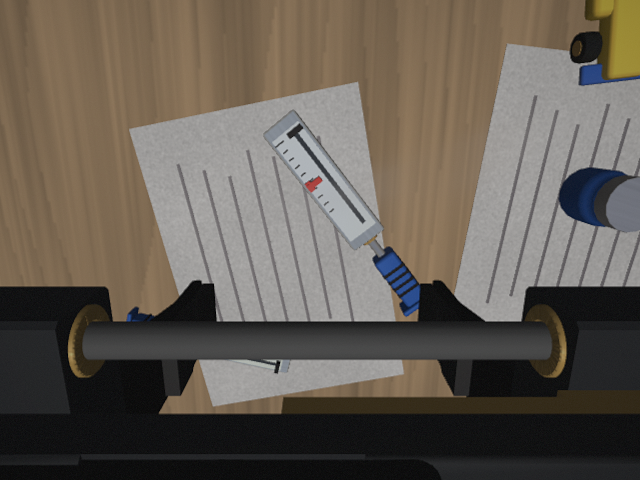

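View w2 shows the whole gauge. Its top corners are near (295,110), (264,133), (383,228) and (356,250), with the pointer at (294,131), the rider at (315,184) and the handle at (398,280). Wrist pose readings are noisy, so I'll average them.

```bash
cat >> h.py <<'E'
def avshot(fn=None,n=6):
    P=[];Q=[]
    for i in range(n):
        s=r.read_state(); P.append(s["ee_pos"]);Q.append(s["eef_rot"]); c=r.camera("wrist")
    T=np.eye(4);T[:3,:3]=R.from_quat(Q).mean().as_matrix();T[:3,3]=np.mean(P,0)
    print("pose",T[:3,3].round(4),"std",np.std(P,0).round(4),"tool y deg",np.degrees(np.arctan2(T[1,1],T[0,1])).round(2))
    M=T@np.array(c["hand_eye"]);p=c["pixels"];K=np.array(c["camera_matrix"])
    if fn: cv2.imwrite(f"pics/{fn}.png",p[:,:,::-1]); np.savez(f"pics/{fn}.npz",p=p,K=K,M=M)
    return p,K,M
E
python3 - <<'E'
from h import *
p,K,M=avshot("w3")
hsv=cv2.cvtColor(p,cv2.COLOR_RGB2HSV)
c=[plane(K,M,u,.03) for u in((295,110),(264,133),(356,250),(383,228))]
for i in range(4): print(c[i].round(4),np.linalg.norm(c[i]-c[i-1]).round(4))
d=(c[0]+c[1]-c[2]-c[3])/2; print("centre",np.mean(c,0).round(4),"angle",np.degrees(np.arctan2(d[1],d[0])))
pt=plane(K,M,(294.6,130.9),.032); rd=plane(K,M,(314.5,184),.032); gx=d/np.linalg.norm(d)
print("ptr",pt,(pt-np.mean(c,0))@gx,"rider dist",(pt-rd)@gx)
# heights
p1,K1,M1=load("w1")
print("ptr/rider tri",tri((K,M,(294.6,130.9)),(K1,M1,(298,4.5))),tri((K,M,(314.5,184)),(K1,M1,(318.8,64.2))))
ps,Ks,Ms=load("scene0");pd,Kd,Md=load("side0")
print("rider side tri",tri((K,M,(314.5,184)),(Kd,Md,(377.3,303.4))))
for nm,a,b in(("cap",(427.4,240.5),(293.6,175.5)),("back stop",(388.6,269.7),(313.2,218.7)),("f1",(334.6,270.1),(341,243.5)),("f2",(337.8,284.1),(350.6,236.3))): print(nm,tri((Ks,Ms,a),(Kd,Md,b)).round(4))
E
```

```text
pose [ 0.4573 -0.2132  0.2225] std [0.0004 0.0016 0.0001] tool y deg 0.09
[ 0.4393 -0.1249  0.03  ] 0.1259
[ 0.4132 -0.1433  0.03  ] 0.0319
[ 0.4928 -0.245   0.03  ] 0.1292
[ 0.5162 -0.2246  0.03  ] 0.0311
centre [ 0.4654 -0.1845  0.03  ] angle 127.8255164288925
ptr [ 0.43887727 -0.14151806  0.032     ] 0.05016241876658989 rider dist 0.04484083410530307
ptr/rider tri [ 0.44021176 -0.14145988  0.0542581 ] [ 0.45525007 -0.18206547  0.05856589]
rider side tri [ 0.45294088 -0.18246581  0.04122685]
cap [0.4555 0.2669 0.1613]
back stop [0.4759 0.1927 0.0288]
f1 [0.4883 0.0505 0.0382]
f2 [0.528  0.0595 0.0387]
```

>>> {"op": "play_rows", "data": {
  "claw": [0,0,0,0,0,0],
  "delta_pos": [
    [0,0,0.13],
    [0,0,0.13],
    [0,0,0.13],
    [0,0,0.13],
    [0,0,0.13],
    [0,0,0]
  ],
  "delta_rot": [
    [0,0,-0.042],
    [0,0,-0.042],
    [0,0,-0.042],
    [0,0,-0.042],
    [0,0,-0.042],
    [0,0,0]
  ]
}}

```text
time: 2.25
ee_pos: [0.4548, -0.2137, 0.0894]
eef_rot: [0.439, 0.898, -0.0, -0.003]
ft_force: [-0.3, 1.3, 0.1]
width: 0.0871
grip_force: 0.0
```

```bash
cat >> h.py <<'E'
def go(target,n=5):
    P=[];Q=[]
    for i in range(n):
        s=r.read_state(); P.append(s["ee_pos"]);Q.append(s["eef_rot"]); r.camera("wrist")
    R0=R.from_quat(Q).mean(); p=np.mean(P,0); m=R0.as_matrix()
    print("pose",p.round(4),"tool y deg",np.degrees(np.arctan2(m[1,1],m[0,1])).round(2),"tilt",m[:,2].round(3),"w",s["width"],"F",s["ft_force"].round(1))
    print("units",(R0.inv().apply(np.array(target)-p)/0.2).round(4))
E
python3 -c "
from h import *
go([.4715,-.1924,.005])"
```

```text
pose [ 0.4566 -0.2143  0.0924] tool y deg 37.63 tilt [-0.001  0.    -1.   ] w 0.08709165823812101 F [-0.4 -0.3  1. ]
units [0.0408 0.1258 0.4367]
```

>>> {"op": "play_rows", "data": {
  "claw": [0,0,0,0,0,1,1,1],
  "delta_pos": [
    [0.04,0.125,0],
    [0,0,0.12],
    [0,0,0.12],
    [0,0,0.12],
    [0,0,0.075],
    [0,0,0],
    [0,0,0],
    [0,0,0]
  ],
  "delta_rot": [
    [0,0,0],
    [0,0,0],
    [0,0,0],
    [0,0,0],
    [0,0,0],
    [0,0,0],
    [0,0,0],
    [0,0,0]
  ],
  "squeeze": 25
}}

```text
time: 3.3
ee_pos: [0.4729, -0.1927, 0.007]
eef_rot: [0.44, 0.898, 0.0, 0.001]
ft_force: [0.9, 0.2, -0.2]
width: 0.0704
grip_force: 0.0
```

>>> {"op": "play_rows", "data": {
  "claw": [1,1,1,1,1,1,1,1],
  "delta_pos": [
    [0,0,0],
    [0,0,0],
    [0,0,-0.1],
    [0,0,-0.15],
    [0,0,-0.15],
    [0,0,-0.15],
    [0,0,-0.15],
    [0,0,0]
  ],
  "delta_rot": [
    [0,0,0],
    [0,0,0],
    [0,0,0],
    [0,0,0.031],
    [0,0,0.031],
    [0,0,0.031],
    [0,0,0.031],
    [0,0,0]
  ],
  "squeeze": 25
}}

```text
time: 4.1
ee_pos: [0.4742, -0.1931, 0.1501]
eef_rot: [0.607, 0.795, 0.001, 0.003]
ft_force: [0.8, 0.0, 0.4]
width: 0.0072
grip_force: 0.0
```

```bash
python3 -c "
from h import *
go([.508,.0,.15])"
```

```text
pose [ 0.4725 -0.1925  0.1468] tool y deg 15.47 tilt [ 0.002 -0.001 -1.   ] w 0.001129871456561545 F [ 0.1 -0.7 -0.6]
units [ 0.8803  0.428  -0.0162]
```

The fingers are slower than I allowed for, and I lifted before they closed. Reopening to look again.

>>> {"op": "play_rows", "data": {
  "claw": [0,0,0,0],
  "delta_pos": [
    [-0.2,0,-0.15],
    [-0.2,0,-0.15],
    [0,0,0],
    [0,0,0]
  ],
  "delta_rot": [
    [0,0,-0.031],
    [0,0,-0.031],
    [0,0,-0.031],
    [0,0,-0.031]
  ]
}}

```text
time: 4.75
ee_pos: [0.4969, -0.2695, 0.2051]
eef_rot: [0.439, 0.899, -0.0, -0.0]
ft_force: [0.3, 0.4, -0.4]
width: 0.0248
grip_force: 0.0
```

Run:
```python
from h import *
avshot("w4",6); print(r.read_state()["time"],r.read_state()["width"])
```

```text
pose [ 0.4966 -0.2684  0.2047] std [0.0001 0.0006 0.0002] tool y deg 37.87
5.05 0.04886048638098719
```

View pics/w4.png

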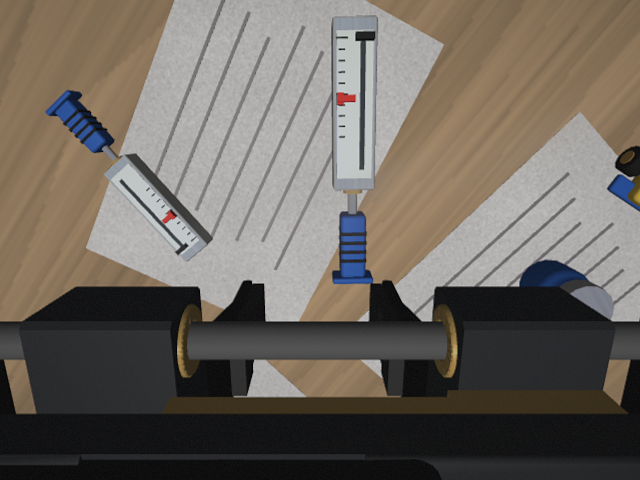

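The gauge still lies flat and nearly aligned with the tool. Its body runs from (333,16)–(377,16) to (333,189)–(374,189), and its handle is at (352,247).

Run:
```python
from h import *
p,K,M=load("w4")
c=[plane(K,M,u,.03) for u in((377,16),(333,16),(333,189),(374,189))]
d=(c[0]+c[1]-c[2]-c[3])/2; C=np.mean(c,0);print("centre",C.round(4),"len",np.linalg.norm(d),"angle",np.degrees(np.arctan2(d[1],d[0])))
# height check with w3 at far-end corners
p3,K3,M3=load("w3"); print(tri((K,M,(377,16)),(K3,M3,(295,110))),tri((K,M,(333,16)),(K3,M3,(264,133))))
t=C-d/np.linalg.norm(d)*.01; go([t[0],t[1],.006],3)
```

```text
centre [ 0.4648 -0.1794  0.03  ] len 0.12815997338746152 angle 128.7127344068016
[ 0.43958133 -0.12591945  0.05363835] [ 0.4146494  -0.14310842  0.04721613]
pose [ 0.4968 -0.2679  0.2052] tool y deg 37.72 tilt [-0.001  0.    -1.   ] w 0.056423420113028415 F [-0.2 -0.5 -0.6]
units [0.3974 0.1454 0.9961]
```

>>> {"op": "play_rows", "data": {
  "claw": [0,0,0,0,0,0,0,0],
  "delta_pos": [
    [0.2,0.075,0],
    [0.2,0.07,0.15],
    [0,0,0.2],
    [0,0,0.2],
    [0,0,0.2],
    [0,0,0.15],
    [0,0,0.095],
    [0,0,0]
  ],
  "delta_rot": [
    [0,0,-0.005],
    [0,0,0],
    [0,0,0],
    [0,0,0],
    [0,0,0],
    [0,0,0],
    [0,0,0],
    [0,0,0]
  ]
}}

```text
time: 6.0
ee_pos: [0.4688, -0.1882, 0.0053]
eef_rot: [0.433, 0.901, -0.0, -0.002]
ft_force: [-0.7, 0.1, -0.0]
width: 0.0868
grip_force: 0.0
```

>>> {"op": "play_rows", "data": {
  "claw": [1,1,1,1,1,1,1,1],
  "delta_pos": [
    [0,0,0],
    [0,0,0],
    [0,0,0],
    [0,0,0],
    [0,0,0],
    [0,0,0],
    [0,0,0],
    [0,0,0]
  ],
  "delta_rot": [
    [0,0,0],
    [0,0,0],
    [0,0,0],
    [0,0,0],
    [0,0,0],
    [0,0,0],
    [0,0,0],
    [0,0,0]
  ],
  "squeeze": 25
}}

```text
time: 6.8
ee_pos: [0.4708, -0.1888, 0.0077]
eef_rot: [0.433, 0.901, 0.0, 0.0]
ft_force: [0.7, 0.7, 0.5]
width: 0.0339
grip_force: 25.0
```

Gripped at 34 mm. Lift, turn and go to a spot beside the holder to look at it.

>>> {"op": "play_rows", "data": {
  "claw": [1,1,1,1,1,1,1],
  "delta_pos": [
    [0,0,-0.1],
    [0,0,-0.2],
    [0,0,-0.2],
    [0,0,-0.2],
    [0,0,-0.2],
    [0,0,-0.1],
    [0,0,0]
  ],
  "delta_rot": [
    [0,0,0],
    [0,0,0],
    [0,0,0.032],
    [0,0,0.032],
    [0,0,0.032],
    [0,0,0.032],
    [0,0,0]
  ]
}}

```text
time: 7.5
ee_pos: [0.472, -0.1894, 0.2104]
eef_rot: [0.605, 0.796, 0.001, 0.002]
ft_force: [1.1, 0.3, -2.6]
width: 0.0338
grip_force: 25.0
```

```bash
python3 -c "
from h import *
go([.606,.115,.2],3)"
```

```text
pose [ 0.4711 -0.189   0.2084] tool y deg 15.71 tilt [ 0.002 -0.    -1.   ] w 0.03363752466510385 F [-0.8  0.2 -2.8]
units [1.2808 1.0609 0.0423]
```

Weight confirms the gauge is held. Moving on, with a stop on the way for a second view.

>>> {"op": "play_rows", "data": {
  "claw": [1,1,1,1,1,1,1],
  "delta_pos": [
    [0.15,0.13,0],
    [0.15,0.13,0],
    [0.15,0.13,0],
    [0.15,0.13,0],
    [0.15,0.13,0],
    [0.15,0.13,0],
    [0,0.2,0]
  ],
  "delta_rot": [
    [0,0,0],
    [0,0,0],
    [0,0,0],
    [0,0,0],
    [0,0,0],
    [0,0,0],
    [0,0,0]
  ]
}}

```text
time: 8.35
ee_pos: [0.6093, 0.0429, 0.2058]
eef_rot: [0.601, 0.799, -0.0, -0.002]
ft_force: [1.4, -1.1, -1.5]
width: 0.0338
grip_force: 25.0
```

```bash
python3 -c "
from h import *
avshot('w5',6)"
```

```text
pose [0.6111 0.0397 0.2046] std [0.0017 0.0024 0.0008] tool y deg 15.93
```

>>> {"op": "play_rows", "data": {
  "claw": [1,1,1,1],
  "delta_pos": [
    [0.18,0.05,0],
    [0.18,0.05,0],
    [0,0,0],
    [0,0,0]
  ],
  "delta_rot": [
    [0,0,0],
    [0,0,0],
    [0,0,0],
    [0,0,0]
  ]
}}

```text
time: 9.05
ee_pos: [0.6099, 0.1123, 0.2077]
eef_rot: [0.603, 0.797, -0.0, 0.0]
ft_force: [-0.1, -0.6, -2.8]
width: 0.034
grip_force: 25.0
```

```bash
python3 -c "
from h import *
avshot('w6',6)
a=cv2.imread('pics/w5.png');b=cv2.imread('pics/w6.png')
cv2.imwrite('pics/w56.png',np.hstack([a[:330,:400],b[:330,:400]]))"
```

```text
pose [0.6104 0.1107 0.2077] std [0.0003 0.0007 0.    ] tool y deg 15.6
```

View pics/w56.png

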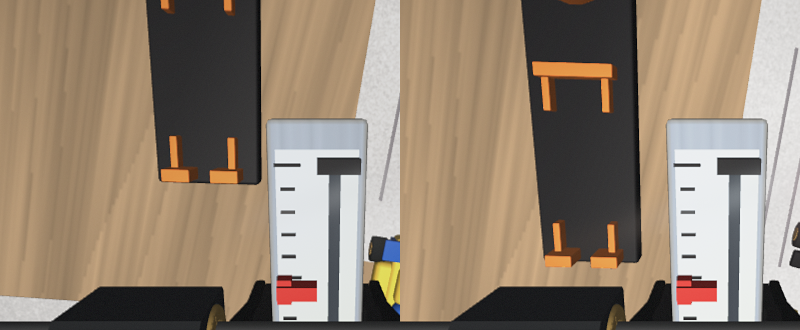

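Left (w5): front posts at (178,175) and (225,176), base front edge from (160,182) to (260,184). Right (w6, subtract 400): back stop at (173,70), front posts at (159,260) and (206,260). The held gauge is straight, with its pointer at (341,165).

Run:
```python
from h import *
for f in("w5","w6"):
    p,K,M=load(f); hsv=cv2.cvtColor(p,cv2.COLOR_RGB2HSV)
    m=cv2.inRange(hsv,(5,120,170),(22,255,255)); m[:, 265:]=0; m[300:]=0
    n,l,s,c=cv2.connectedComponentsWithStats(m)
    for i in range(1,n):
        if s[i,4]>40: print(f,s[i].tolist(),c[i].round(1), [ (int(q),(np.where(l[q]==i)[0][[0,-1]]).tolist()) for q in range(s[i,1],s[i,1]+s[i,3],5)])
    b=cv2.inRange(hsv,(0,0,0),(180,255,60)); 
    for q in(60,100,140,170,200,230): 
        w=np.where(b[q,100:264])[0]+100; print(q,w[0] if len(w) else 0,w[-1] if len(w) else 0)
```

```text
w5 [161, 0, 8, 9, 62] [164.3   3.8] [(0, [161, 167]), (5, [161, 168])]
w5 [224, 0, 7, 11, 75] [227.1   4.9] [(0, [224, 230]), (5, [224, 230]), (10, [226, 230])]
w5 [170, 136, 8, 31, 208] [173.3 151.2] [(136, [170, 175]), (141, [170, 176]), (146, [170, 176]), (151, [170, 176]), (156, [171, 176]), (161, [171, 177]), (166, [171, 177])]
w5 [228, 138, 7, 31, 209] [230.9 153.3] [(138, [228, 233]), (143, [228, 233]), (148, [228, 234]), (153, [228, 234]), (158, [228, 234]), (163, [228, 234]), (168, [229, 234])]
w5 [161, 169, 28, 13, 340] [174.5 175. ] [(169, [161, 177]), (174, [161, 188]), (179, [162, 188])]
w5 [210, 171, 27, 13, 326] [223.1 176.5] [(171, [210, 236]), (176, [210, 236]), (181, [210, 236])]
60 151 260
100 154 260
140 157 260
170 159 260
200 0 0
230 0 0
w6 [132, 62, 80, 16, 1074] [171.9  69. ] [(62, [132, 165]), (67, [133, 211]), (72, [133, 211]), (77, [210, 210])]
w6 [141, 77, 10, 33, 235] [145.3  92.9] [(77, [141, 147]), (82, [141, 148]), (87, [142, 148]), (92, [142, 148]), (97, [143, 149]), (102, [143, 149]), (107, [143, 149])]
w6 [201, 78, 8, 34, 241] [204.7  94.5] [(78, [202, 206]), (83, [201, 207]), (88, [201, 208]), (93, [201, 208]), (98, [202, 208]), (103, [202, 208]), (108, [202, 208])]
w6 [153, 223, 8, 28, 183] [156.5 236.5] [(223, [153, 158]), (228, [153, 159]), (233, [153, 159]), (238, [154, 159]), (243, [154, 160]), (248, [155, 160])]
w6 [207, 224, 8, 29, 187] [210.8 238.4] [(224, [208, 210]), (229, [208, 213]), (234, [208, 213]), (239, [208, 214]), (244, [208, 214]), (249, [208, 214])]
w6 [145, 255, 26, 12, 286] [157.4 261. ] [(255, [146, 146]), (260, [145, 170]), (265, [145, 170])]
w6 [190, 257, 27, 12, 292] [203.6 262.1] [(257, [191, 215]), (262, [191, 216]), (267, [191, 216])]
60 127 236
100 130 237
140 134 238
170 137 239
200 140 239
230 142 240
```

```bash
cat > hold.py <<'E'
from h import *
def holder(f,pts,z=.034):
    p,K,M=load(f)
    q=[plane(K,M,u,z) for u in pts] # backL backR frontL frontR inner wall ends
    d=(q[0]+q[1]-q[2]-q[3])/2; C=np.mean(q,0)
    print(f,"origin",C.round(4),"len(90)",np.linalg.norm(d).round(4),"width",np.linalg.norm(q[0]-q[1]).round(4),np.linalg.norm(q[2]-q[3]).round(4),"ang",np.degrees(np.arctan2(d[1],d[0])).round(2))
    return C,np.degrees(np.arctan2(d[1],d[0]))
E
python3 - <<'E'
from hold import *
a=((146,110.5),(205,112),(156,222.5),(210.5,223.8))
for z in(.03,.034,.038): holder("w6",a,z)
p5,K5,M5=load("w5");p6,K6,M6=load("w6")
for u,v in(((173,135.8),(156,222.5)),((230.7,137.5),(210.5,223.8)),((174.5,175),(157.4,261)),((223.1,176.5),(203.6,262.1))): print(tri((K5,M5,u),(K6,M6,v)).round(4))
# base width
for r_ in(100,230):
    u={100:(130,237),230:(142,240)}[r_]; print(plane(K6,M6,(u[0],r_),.02).round(4),plane(K6,M6,(u[1],r_),.02).round(4))
# held gauge: body end and sides in w6 relative to tool: pixels at top face
s=r.read_state(); e=np.array([.6104,.1107]); 
for u in((267,120),(367,120),(341,165)): print("g",plane(K6,M6,u,s["ee_pos"][2]+.03-.006).round(4))
E
```

```text
w6 origin [0.4912 0.1203 0.03  ] len(90) 0.0905 width 0.0465 0.0462 ang 104.53
w6 origin [0.4924 0.121  0.034 ] len(90) 0.0895 width 0.046 0.0456 ang 104.53
w6 origin [0.4936 0.1218 0.038 ] len(90) 0.0884 width 0.0454 0.0451 ang 104.53
[0.4854 0.0752 0.0433]
[0.5283 0.0862 0.0436]
[0.4965 0.049  0.0577]
[0.532  0.0579 0.0576]
[0.4396 0.1623 0.02  ] [0.5228 0.1856 0.02  ]
[0.4662 0.0576 0.02  ] [0.5491 0.0807 0.02  ]
g [0.5749 0.1794 0.2318]
g [0.6059 0.188  0.2318]
g [0.6019 0.1721 0.2318]
```

```bash
python3 -c "
from h import *
go([.4951,.1106,.1],2)"
```

```text
pose [0.6107 0.111  0.2078] tool y deg 15.58 tilt [ 0. -0. -1.] w 0.03376681396101223 F [-0.3  0.7 -2.1]
units [ 0.1536 -0.5574  0.5387]
```

>>> {"op": "play_rows", "data": {
  "claw": [1,1,1,1,1,1,1,1],
  "delta_pos": [
    [0.05,-0.19,0],
    [0.05,-0.19,0],
    [0.054,-0.177,0],
    [0,0,0.14],
    [0,0,0.2],
    [0,0,0.2],
    [0,0,0],
    [0,0,0]
  ],
  "delta_rot": [
    [0,0,0],
    [0,0,0.006],
    [0,0,0],
    [0,0,0],
    [0,0,0],
    [0,0,0],
    [0,0,0],
    [0,0,0]
  ]
}}

```text
time: 10.25
ee_pos: [0.4952, 0.1123, 0.1005]
eef_rot: [0.612, 0.791, -0.0, -0.0]
ft_force: [0.3, 0.2, -1.9]
width: 0.0339
grip_force: 25.0
```

```bash
python3 -c "
from h import *
go([.4951,.1106,.028],5)
shot('wrist','w7');shot('side','s7')"
```

```text
pose [0.4962 0.1126 0.1016] tool y deg 14.57 tilt [ 0.002  0.001 -1.   ] w 0.03409492283749252 F [-0.2  0.2 -2. ]
units [-0.0083 -0.009   0.3679]
```

View pics/w7.png

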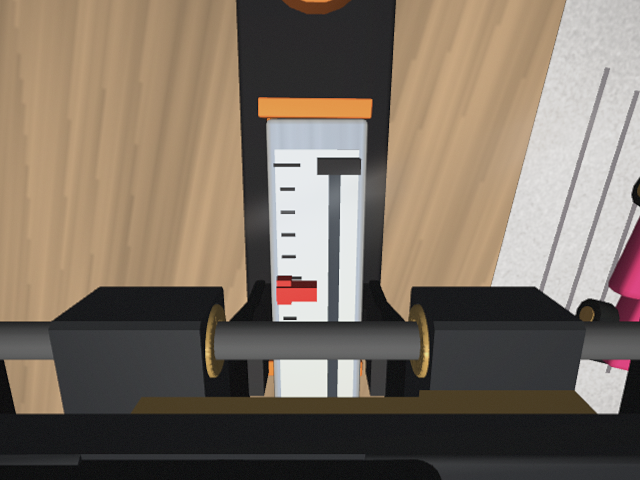

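Run:
```python
from h import *
p,K,M=load("w7"); print(K.round(1).tolist(), M[:3,2].round(3))
ax=np.array([np.cos(np.radians(104.5)),np.sin(np.radians(104.5)),0]);ay=np.array([-ax[1],ax[0],0])
hsv=cv2.cvtColor(p,cv2.COLOR_RGB2HSV); m=cv2.inRange(hsv,(5,120,170),(22,255,255)); 
x=np.where(m[107])[0]; print("stop cols",x[0],x[-1]); y=np.where(m[80:140,320])[0]+80; print("rows",y[0],y[-1])
a=plane(K,M,((x[0]+x[-1])/2,107),.038); b=plane(K,M,(320,y[-1]),.038)
z=.1016-.006+.03
g=(plane(K,M,(267,122),z)+plane(K,M,(367,122),z))/2
O=np.array([.4924,.121,0])
for n,q in(("stop centre",a),("stop inner?",b),("gauge end",g)): print(n,q.round(4),"hx",((q-O)@ax).round(4),"hy",((q-O)@ay).round(4))
```

```text
[[409.7, 0.0, 316.7], [0.0, 409.7, 241.8], [0.0, 0.0, 1.0]] [-0.069  0.255  0.965]
stop cols 258 371
rows 98 116
stop centre [0.4743 0.1938 0.038 ] hx 0.075 hy -0.0007
stop inner? [0.4783 0.1902 0.038 ] hx 0.0705 hy -0.0036
gauge end [0.4776 0.1853 0.1256] hx 0.066 hy -0.0018
```

>>> {"op": "play_rows", "data": {
  "claw": [1,1,1,1,1,1,1],
  "delta_pos": [
    [-0.005,-0.007,0],
    [0,0,0.1],
    [0,0,0.1],
    [0,0,0.06],
    [0,0,0.06],
    [0,0,0.04],
    [0,0,0]
  ],
  "delta_rot": [
    [0,0,0],
    [0,0,0],
    [0,0,0],
    [0,0,0],
    [0,0,0],
    [0,0,0],
    [0,0,0]
  ]
}}

```text
time: 11.3
ee_pos: [0.4941, 0.111, 0.0273]
eef_rot: [0.612, 0.791, -0.0, -0.0]
ft_force: [-0.3, -0.3, -2.4]
width: 0.034
grip_force: 25.0
```

```bash
python3 -c "
from h import *
go([.4951,.1106,.028],4)"
```

```text
pose [0.4942 0.1111 0.0277] tool y deg 14.58 tilt [ 0.  0. -1.] w 0.033893759439728395 F [ 0.1 -0.1 -2. ]
units [-0.0033  0.0038 -0.0016]
```

>>> {"op": "play_rows", "data": {
  "claw": [1,1,0.35,0.35,0.35,0.35],
  "delta_pos": [
    [0,0,0.008],
    [0,0,0],
    [0,0,0],
    [0,0,0],
    [0,0,0],
    [0,0,0]
  ],
  "delta_rot": [
    [0,0,0],
    [0,0,0],
    [0,0,0],
    [0,0,0],
    [0,0,0],
    [0,0,0]
  ]
}}

```text
time: 12.1
ee_pos: [0.4941, 0.111, 0.0261]
eef_rot: [0.612, 0.791, 0.0, 0.0]
ft_force: [0.1, 0.2, 0.7]
width: 0.054
grip_force: 0.0
```

>>> {"op": "play_rows", "data": {
  "claw": [0.35,0.35,1,1,1,1,1,1],
  "delta_pos": [
    [0,0,-0.1],
    [0,0,-0.2],
    [-0.1,0,-0.2],
    [-0.1,0,-0.2],
    [-0.1,0,-0.2],
    [-0.1,0,-0.1],
    [0,0,0],
    [0,0,0]
  ],
  "delta_rot": [
    [0,0,0],
    [0,0,0],
    [0,0,0],
    [0,0,0],
    [0,0,0],
    [0,0,0],
    [0,0,0],
    [0,0,0]
  ]
}}

```text
time: 12.9
ee_pos: [0.514, 0.0337, 0.2257]
eef_rot: [0.612, 0.791, 0.0, -0.0]
ft_force: [0.2, -0.7, -0.8]
width: 0.0164
grip_force: 0.0
```

```bash
python3 -c "
from h import *
avshot('w8',5);print(r.read_state()['width'],r.read_state()['time'])"
```

```text
pose [0.5135 0.0343 0.2249] std [0.0003 0.0003 0.0004] tool y deg 14.63
0.001781240128196611 13.15
```

View pics/w8.png

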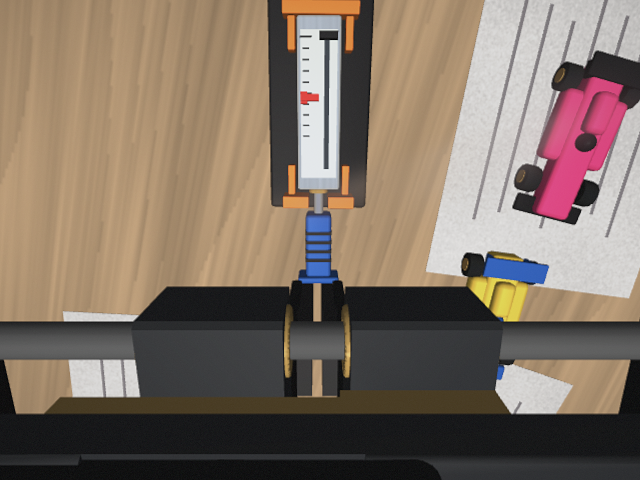

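The gauge is seated: body between posts and back stop (cols 298–340, rows 15–190), rod through the notch at (318,200), handle at (318,245). The pointer is at (328,35) and the rider at (309,97).

Run:
```python
from h import *
p,K,M=load("w8"); hsv=cv2.cvtColor(p,cv2.COLOR_RGB2HSV)
red=(cv2.inRange(hsv,(0,150,100),(5,255,255))|cv2.inRange(hsv,(175,150,100),(180,255,255)))
ys,xs=np.where(red[60:130,290:345]); print("red rows",ys.min()+60,ys.max()+60,"cols",xs.min()+290,xs.max()+290, [(int(c+290),(np.where(red[60:130,c+290])[0]+60)[[0,-1]].tolist()) for c in range(xs.min(),xs.max()+1,4)])
g=cv2.cvtColor(p,cv2.COLOR_RGB2GRAY); 
for c in(322,326,332,336): print(c,g[26:46,c].tolist())
bl=cv2.inRange(hsv,(105,120,30),(125,255,255)); 
for c in(310,318,325):
    w=np.where(bl[200:290,c])[0]+200; print("blue",c,w[0],w[-1])
for q in(225,250): w=np.where(bl[q,290:350])[0]+290; print("row",q,w[0],w[-1])
ax=np.array([np.cos(np.radians(104.5)),np.sin(np.radians(104.5)),0]);ay=np.array([-ax[1],ax[0],0]);O=np.array([.4924,.121,0])
H=lambda u,z:(((plane(K,M,u,z)-O)@ax*1000).round(1),((plane(K,M,u,z)-O)@ay*1000).round(1))
print("ptr",H((328,35.5),.052),"rider",H((309,97.5),.052),"handle in",H((318,212),.047),"out",H((318,276),.05))
print("body",H((319,15),.05),H((319,189),.05))
go([.4543,.2682,.22],3)
```

```text
red rows 92 103 cols 301 318 [(301, [92, 103]), (305, [92, 103]), (309, [94, 100]), (313, [95, 100]), (317, [95, 100])]
322 [180, 178, 177, 228, 157, 59, 42, 46, 46, 45, 48, 43, 24, 0, 219, 233, 228, 228, 228, 228]
326 [179, 178, 176, 228, 157, 56, 42, 44, 44, 46, 48, 40, 25, 24, 68, 74, 72, 71, 72, 73]
332 [180, 178, 177, 228, 156, 57, 42, 45, 44, 44, 47, 42, 23, 5, 218, 232, 227, 226, 226, 227]
336 [176, 175, 173, 228, 157, 54, 41, 43, 43, 43, 44, 39, 21, 0, 217, 233, 229, 228, 228, 228]
blue 310 216 283
blue 318 216 282
blue 325 215 283
row 225 306 330Traceback (most recent call last):
  File "<stdin>", line 10, in <module>
IndexError: index 0 is out of bounds for axis 0 with size 0
```

Run:
```python
from h import *
p,K,M=load("w8")
print(p[90:106,313].tolist())
ax=np.array([np.cos(np.radians(104.5)),np.sin(np.radians(104.5)),0]);ay=np.array([-ax[1],ax[0],0]);O=np.array([.4924,.121,0])
H=lambda u,z:(((plane(K,M,u,z)-O)@ax*1000).round(1),((plane(K,M,u,z)-O)@ay*1000).round(1))
print("ptr",H((328,31),.052),H((328,34.2),.052),H((328,37.5),.052),"rider",H((313,94.5),.052),H((313,97.5),.052),H((313,100.5),.052),"handle in",H((318,212),.047),"out",H((318,276),.05))
print("body",H((319,15),.05),H((319,189),.05))
go([.4543,.2682,.22],3)
```

```text
[[226, 230, 230], [227, 232, 232], [227, 236, 237], [225, 191, 190], [223, 102, 99], [222, 68, 63], [222, 72, 66], [223, 74, 68], [223, 73, 66], [225, 71, 66], [177, 45, 42], [184, 166, 168], [223, 228, 229], [228, 233, 233], [227, 231, 231], [227, 231, 231]]
ptr (np.float64(54.2), np.float64(-6.6)) (np.float64(52.0), np.float64(-6.7)) (np.float64(49.8), np.float64(-6.7)) rider (np.float64(9.7), np.float64(4.5)) (np.float64(7.5), np.float64(4.5)) (np.float64(5.3), np.float64(4.5)) handle in (np.float64(-83.4), np.float64(0.4)) out (np.float64(-139.5), np.float64(0.2))
body (np.float64(65.4), np.float64(0.1)) (np.float64(-63.5), np.float64(-0.4))
pose [0.5136 0.0342 0.2252] tool y deg 14.64 tilt [-0.001 -0.    -1.   ] w 0.0010208925369437883 F [0.8 0.2 0.5]
units [1.2069 0.0088 0.0264]
```

>>> {"op": "play_rows", "data": {
  "claw": [1,1,1,1,1,1,1,1],
  "delta_pos": [
    [0.2,0,0],
    [0.2,0,0],
    [0.2,0.009,0],
    [0.2,0,0],
    [0.2,0,0],
    [0.2,0,0],
    [0.007,0,0.12],
    [0,0,0]
  ],
  "delta_rot": [
    [0,0,0],
    [0,0,0],
    [0,0,0],
    [0,0,0],
    [0,0,0],
    [0,0,0],
    [0,0,0],
    [0,0,0]
  ]
}}

```text
time: 14.1
ee_pos: [0.4533, 0.268, 0.1994]
eef_rot: [0.611, 0.792, -0.002, -0.001]
ft_force: [-0.7, -0.8, -0.3]
width: 0.0006
grip_force: 0.0
```

Run:
```python
from h import *
go([.4543,.2682,.17],5)
p,K,M=shot("side","s9")
m=cv2.inRange(cv2.cvtColor(p,cv2.COLOR_RGB2HSV),(0,200,80),(4,255,255)); m[:140]=0;m[190:]=0
n,l,s,c=cv2.connectedComponentsWithStats(m);print(s.tolist(),c)
p0,K,M=load("side0");m=cv2.inRange(cv2.cvtColor(p0,cv2.COLOR_RGB2HSV),(0,200,80),(4,255,255)); m[:140]=0;m[190:]=0
n,l,s,c=cv2.connectedComponentsWithStats(m);print(s.tolist())
print("proj cap",proj(K,M,[.4543,.2682,.168]))
cv2.imwrite("pics/s9c.png",cv2.resize(p[100:250,220:420],(800,600))[:,:,::-1])
```

```text
pose [0.4549 0.267  0.2016] tool y deg 14.57 tilt [-0.001 -0.001 -1.   ] w 0.000344074315246112 F [ 0.7 -0.   1. ]
units [ 0.0064 -0.0012  0.1579]
[[0, 0, 640, 480, 307125], [289, 172, 13, 11, 75]] [[319.50637037 239.51537973]
 [293.41333333 176.52      ]]
[[0, 0, 640, 480, 307124], [289, 172, 13, 11, 76]]
proj cap [293.17547943 173.88853688]
```

View pics/s9c.png

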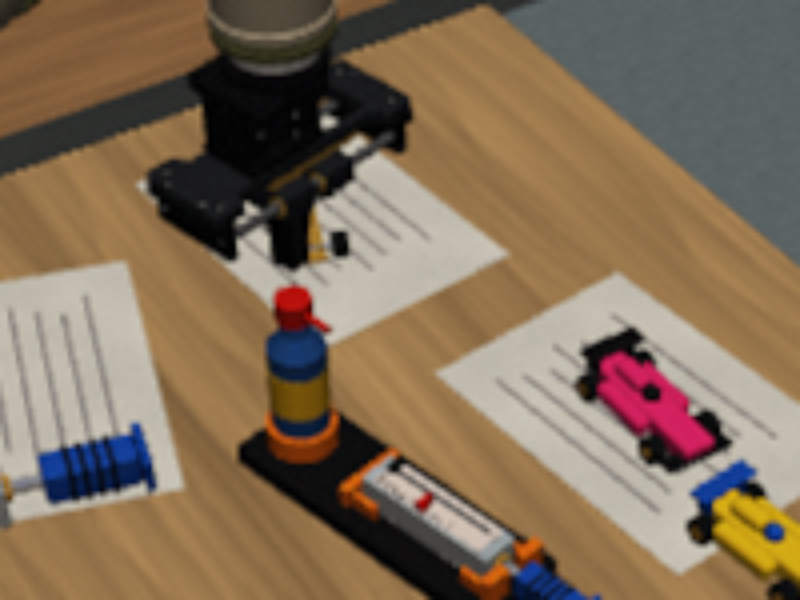

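The shut fingers (293,255 in the crop) hang just above the red cap (293,305), and the gauge lies in the cradle. Pressing down slowly.

>>> {"op": "play_rows", "data": {
  "claw": [1,1,1,1,1,1,1],
  "delta_pos": [
    [0.003,0,0.1],
    [0,0,0.045],
    [0,0,0.02],
    [0,0,0.015],
    [0,0,0.015],
    [0,0,0],
    [0,0,0]
  ],
  "delta_rot": [
    [0,0,0],
    [0,0,0],
    [0,0,0],
    [0,0,0],
    [0,0,0],
    [0,0,0],
    [0,0,0]
  ]
}}

```text
time: 15.1
ee_pos: [0.4552, 0.2681, 0.1638]
eef_rot: [0.612, 0.791, 0.0, 0.0]
ft_force: [-2.1, -2.8, 5.0]
width: 0.0005
grip_force: 2.9
```

>>> {"op": "play_rows", "data": {
  "claw": [1,1,1],
  "delta_pos": [
    [0,0,0.01],
    [0,0,0],
    [0,0,0]
  ],
  "delta_rot": [
    [0,0,0],
    [0,0,0],
    [0,0,0]
  ]
}}

```text
time: 15.4
ee_pos: [0.4553, 0.2682, 0.1624]
eef_rot: [0.612, 0.791, 0.0, 0.0]
ft_force: [-3.9, -3.7, 10.3]
width: 0.0006
grip_force: 5.0
```

>>> {"op": "play_rows", "data": {
  "claw": [1,1,1],
  "delta_pos": [
    [0,0,0.01],
    [0,0,0],
    [0,0,0]
  ],
  "delta_rot": [
    [0,0,0],
    [0,0,0],
    [0,0,0]
  ]
}}

```text
time: 15.7
ee_pos: [0.4554, 0.2682, 0.1621]
eef_rot: [0.612, 0.791, 0.001, 0.001]
ft_force: [-9.5, -9.1, 25.9]
width: 0.0006
grip_force: 12.8
```

Bottomed out (26 N, z steady). Let it up and go to the handle.

>>> {"op": "play_rows", "data": {
  "claw": [1,1,0,0,0,0,0,0],
  "delta_pos": [
    [0,0,-0.06],
    [0,0,-0.2],
    [-0.22,0,-0.05],
    [-0.22,0,0],
    [-0.22,0,0],
    [-0.22,0,0],
    [-0.22,0,0],
    [-0.22,0,0]
  ],
  "delta_rot": [
    [0,0,0],
    [0,0,0],
    [0,0,0],
    [0,0,0],
    [0,0,0],
    [0,0,0],
    [0,0,0],
    [0,0,0]
  ]
}}

```text
time: 16.5
ee_pos: [0.5219, 0.011, 0.2217]
eef_rot: [0.612, 0.791, 0.001, 0.001]
ft_force: [0.6, 0.5, 0.4]
width: 0.0406
grip_force: 0.0
```

>>> {"op": "play_rows", "data": {
  "claw": [0,0,0],
  "delta_pos": [
    [0,0,0.2],
    [0,0,0.2],
    [0,0,0]
  ],
  "delta_rot": [
    [0,0,0],
    [0,0,0],
    [0,0,0]
  ]
}}

```text
time: 16.8
ee_pos: [0.5185, 0.0123, 0.1367]
eef_rot: [0.612, 0.791, -0.003, -0.003]
ft_force: [-0.9, -0.4, -0.1]
width: 0.0644
grip_force: 0.0
```

Run:
```python
from h import *
go([.5207,.0116,.017],5)
```

```text
pose [0.5211 0.0129 0.141 ] tool y deg 14.6 tilt [-0.001  0.    -1.   ] w 0.07989555319683718 F [0.5 0.4 0.3]
units [-0.0059 -0.0028  0.6202]
```

>>> {"op": "play_rows", "data": {
  "claw": [0,0,0,0,0,0],
  "delta_pos": [
    [-0.006,-0.003,0.1],
    [0,0,0.15],
    [0,0,0.15],
    [0,0,0.12],
    [0,0,0.1],
    [0,0,0]
  ],
  "delta_rot": [
    [0,0,0],
    [0,0,0],
    [0,0,0],
    [0,0,0],
    [0,0,0],
    [0,0,0]
  ]
}}

```text
time: 17.65
ee_pos: [0.5205, 0.0116, 0.0162]
eef_rot: [0.611, 0.791, -0.001, -0.001]
ft_force: [-0.5, -0.5, -0.4]
width: 0.0874
grip_force: 0.0
```

>>> {"op": "play_rows", "data": {
  "claw": [0.5,0.6,0.7,1,1,1,1,1],
  "delta_pos": [
    [0,0,0],
    [0,0,0],
    [0,0,0],
    [0,0,0],
    [0,0,0],
    [0,0,0],
    [0,0,0],
    [0,0,0]
  ],
  "delta_rot": [
    [0,0,0],
    [0,0,0],
    [0,0,0],
    [0,0,0],
    [0,0,0],
    [0,0,0],
    [0,0,0],
    [0,0,0]
  ],
  "squeeze": 40
}}

```text
time: 18.45
ee_pos: [0.5211, 0.0114, 0.017]
eef_rot: [0.612, 0.791, -0.0, -0.0]
ft_force: [-0.0, -0.9, -0.0]
width: 0.031
grip_force: 0.0
```

>>> {"op": "play_rows", "data": {
  "claw": [1,1,1,1],
  "delta_pos": [
    [0,0,0],
    [0,0,0],
    [0,0,0],
    [0,0,0]
  ],
  "delta_rot": [
    [0,0,0],
    [0,0,0],
    [0,0,0],
    [0,0,0]
  ]
}}

```text
time: 18.85
ee_pos: [0.5211, 0.0114, 0.017]
eef_rot: [0.612, 0.791, -0.0, -0.0]
ft_force: [0.0, -0.3, -0.4]
width: 0.0217
grip_force: 40.0
```

```bash
cat > meas.py <<'E'
from h import *
def ptr(fn):
    p,K,M=avshot(fn,4); hsv=cv2.cvtColor(p,cv2.COLOR_RGB2HSV)
    s=r.read_state(); print("t",s["time"],"w",s["width"],"F",s["ft_force"].round(1),"grip",s["grip_force"])
    red=(cv2.inRange(hsv,(0,150,140),(5,255,255))|cv2.inRange(hsv,(175,150,140),(180,255,255)))
    red[:, :240]=0; red[:,400:]=0
    n,l,st,c=cv2.connectedComponentsWithStats(red); i=1+np.argmax(st[1:,4]); print("red",st[i].tolist())
    x0,y0,w,h,_=st[i]; g=p.max(2)
    col=int(x0+w-3); ys=np.where(l[:,col]==i)[0]; print("rider rows",ys[0],ys[-1])
    # pointer: widest dark rows near centre column
    return p,K,M,g,(x0+w-3,(ys[0]+ys[-1])/2)
E
python3 - <<'E'
from meas import *
p,K,M,g,rd=ptr("w10")
for c in(rd[0],rd[0]+6,rd[0]+22,rd[0]+27,rd[0]+32): 
    d=np.where(g[:280,int(c)]<60)[0]; print(int(c),d[:3],d[-3:],len(d))
E
```

```text
pose [0.5211 0.0114 0.017 ] std [0. 0. 0.] tool y deg 14.58
t 19.05 w 0.021687689007838948 F [ 0.3 -0.   0.3] grip 39.999986132606864Traceback (most recent call last):
  File "<stdin>", line 2, in <module>
  File "meas.py", line 7, in ptr
    n,l,st,c=cv2.connectedComponentsWithStats(red); i=1+np.argmax(st[1:,4]); print("red",st[i].tolist())
                                                        ~~~~~~~~~^^^^^^^^^^
    return _wrapfunc(a, 'argmax', axis=axis, out=out, **kwds)
    return bound(*args, **kwds)
ValueError: attempt to get argmax of an empty sequence
```

View pics/w10.png

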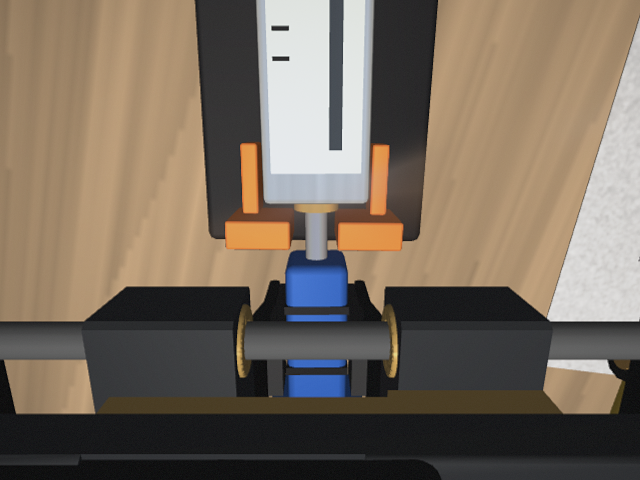

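The wrist camera sees the body front, posts and rod at (316,230), but the rider is out of view from here. That was also my 11th viewed picture, one over the limit of 10, so I'll work by numbers alone from now on. I'll measure pointer-to-rider distance from the earlier stored images.

Run:
```python
from h import *
def colruns(p,c,lo,hi,kind):
    a=p[lo:hi,c].astype(int)
    m=(a[:,0]-a[:,1]>90) if kind=="red" else (a.max(1)<60)
    w=np.where(m)[0]+lo; return (w[0],w[-1],a[w-lo][:,0].tolist()) if len(w) else None
for f,pc,pr,rc,rr,z in(("w6",352,(140,190),310,(265,310),.2077-.006+.032),("w7",352,(140,190),310,(265,310),.1016-.006+.032),("w8",334,(20,50),313,(85,110),.052),("w4",371,(22,50),351,(85,112),.032)):
    p,K,M=load(f)
    print(f,"ptr",colruns(p,pc,*pr,"k"),"rider",colruns(p,rc,*rr,"red"))
```

```text
w6 ptr (np.int64(158), np.int64(159), [43, 52]) rider (np.int64(288), np.int64(300), [225, 237, 233, 232, 233, 233, 233, 233, 233, 232, 233, 232, 233])
w7 ptr (np.int64(158), np.int64(162), [39, 51, 59, 59]) rider (np.int64(288), np.int64(300), [217, 232, 228, 228, 228, 228, 228, 227, 228, 228, 228, 228, 228])
w8 ptr (np.int64(31), np.int64(39), [56, 43, 45, 47, 45, 47, 42, 21, 4]) rider (np.int64(94), np.int64(100), [223, 222, 222, 223, 223, 225, 177])
w4 ptr (np.int64(32), np.int64(39), [26, 36, 35, 36, 37, 36, 22, 8]) rider (np.int64(95), np.int64(101), [186, 186, 186, 186, 188, 190, 126])
```

Run:
```python
from h import *
p,K,M=load("w7"); print(p[150:180,352].max(1).tolist()); print(p[272:306,310,0].tolist())
def dist(f,a,b,z):
    p,K,M=load(f); A=[plane(K,M,u,z) for u in a+b]; d=lambda i,j:np.linalg.norm(A[i]-A[j])*1000
    g=A[0]-A[1]; g/=np.linalg.norm(g); C=(A[0]+A[1]-A[2]-A[3])/2
    print(f,"ptr w",d(0,1).round(2),"rider w",d(2,3).round(2),"dist",((C@g)*1000).round(2))
# near and far edges of top faces
for z in (.121,.124,.127,.130): dist("w7",[(352,158),(352,175)],[(310,287.7),(310,301)],z)
dist("w8",[(328,30.5),(328,37.3)],[(313,93.7),(313,100)],.052)
dist("w4",[(368,31.7),(368,37.7)],[(351,94.5),(351,100.7)],.032)
```

```text
[229, 236, 235, 235, 235, 236, 244, 161, 40, 51, 59, 60, 59, 61, 62, 62, 63, 64, 65, 67, 70, 70, 72, 71, 96, 227, 237, 233, 232, 232]
[232, 232, 231, 232, 232, 232, 233, 238, 173, 90, 81, 83, 82, 83, 81, 71, 217, 232, 228, 228, 228, 228, 228, 227, 228, 228, 228, 228, 228, 229, 231, 232, 232, 231]
w7 ptr w 5.75 rider w 5.32 dist 46.66
w7 ptr w 5.62 rider w 5.21 dist 45.68
w7 ptr w 5.5 rider w 5.1 dist 44.69
w7 ptr w 5.38 rider w 4.99 dist 43.71
w8 ptr w 4.6 rider w 4.6 dist 44.16
w4 ptr w 4.07 rider w 4.53 dist 43.82
```

Pull distance is about 44.3 mm (consistent over three images). Pulling in stages, tracking the body's front edge and slot end relative to the hand.

>>> {"op": "play_rows", "data": {
  "claw": [1,1,1,1,1,1,1,1],
  "delta_pos": [
    [-0.025,0,0],
    [-0.025,0,0],
    [-0.025,0,0],
    [-0.025,0,0],
    [-0.025,0,0],
    [-0.025,0,0],
    [-0.025,0,0],
    [0,0,0]
  ],
  "delta_rot": [
    [0,0,0],
    [0,0,0],
    [0,0,0],
    [0,0,0],
    [0,0,0],
    [0,0,0],
    [0,0,0],
    [0,0,0]
  ]
}}

```text
time: 19.85
ee_pos: [0.5295, -0.0207, 0.0169]
eef_rot: [0.611, 0.791, 0.001, -0.001]
ft_force: [-3.3, 10.8, 1.5]
width: 0.0213
grip_force: 40.0
```

```bash
cat > pull.py <<'E'
from meas import *
def feats(fn):
    p,K,M=load(fn); g=cv2.cvtColor(p,cv2.COLOR_RGB2GRAY).astype(int)
    hsv=cv2.cvtColor(p,cv2.COLOR_RGB2HSV)
    # slot end: col with dark run starting at row 0; body grey front: white->grey edge and grey end on col 290
    out={}
    prof=g[:,330:342].min(1)
    d=np.where(g[:250,336]<110)[0]; k=0
    while k+1<len(d) and d[k+1]==d[k]+1:k+=1
    out["slot"]=d[k]+.5 if len(d) else None
    c=p[:250,290].astype(int); e=np.abs(np.diff(c.sum(1))); out["edges290"]=[(int(i),int(c[i].sum()),int(c[i+1].sum())) for i in np.where(e>60)[0]]
    bl=cv2.inRange(hsv,(105,150,60),(125,255,255)); w=np.where(bl[:290,316])[0]; out["blue0"]=w[0]
    return out
E
python3 - <<'E'
from pull import *
p,K,M=avshot("w11",3); s=r.read_state(); print("t",s["time"],"F",s["ft_force"].round(1))
for f in("w10","w11"): print(f,feats(f))
E
```

```text
pose [ 0.5294 -0.0204  0.0169] std [0.0001 0.0002 0.    ] tool y deg 14.64
t 20.0 F [-4.3 10.9  1.7]
w10 {'slot': np.float64(149.5), 'edges290': [(173, 670, 584), (202, 527, 387), (203, 387, 252), (245, 212, 306), (246, 306, 396)], 'blue0': np.int64(261)}
w11 {'slot': np.float64(56.5), 'edges290': [(82, 721, 632), (116, 548, 476), (117, 476, 361), (118, 361, 285), (158, 136, 426)], 'blue0': np.int64(261)}
```

```bash
cat >> pull.py <<'E'
def dist(f,rows,T):
    # along-tool distance of features: slot(336), white/grey(290), front(290), z = .05
    p,K,M=load(f); t=np.radians(104.6); a=np.array([np.cos(t),np.sin(t),0])
    return np.array([(plane(K,M,(c,q),.05)-T)@a*1000 for c,q in zip((336,290,290),rows)])
D0=dist("w10",(150,173.5,203),np.array([.5211,.0114,0]))
E
python3 - <<'E'
from pull import *
print(D0.round(1)); D=dist("w11",(57,82.5,117.5),np.array([.5294,-.0204,0])); print(D.round(1),(D-D0).round(2))
E
```

```text
[66.6 59.5 50.2]
[92.9 85.9 76.1] [26.25 26.45 25.87]
```

>>> {"op": "play_rows", "data": {
  "claw": [1,1,1,1,1,1],
  "delta_pos": [
    [-0.02,0,0],
    [-0.02,0,0],
    [-0.02,0,0],
    [-0.02,0,0],
    [0,0,0],
    [0,0,0]
  ],
  "delta_rot": [
    [0,0,0],
    [0,0,0],
    [0,0,0],
    [0,0,0],
    [0,0,0],
    [0,0,0]
  ]
}}

```text
time: 20.6
ee_pos: [0.5332, -0.0348, 0.0167]
eef_rot: [0.611, 0.792, 0.001, -0.002]
ft_force: [-3.7, 12.5, 0.8]
width: 0.0216
grip_force: 40.0
```

Run:
```python
from pull import *
p,K,M=avshot("w12",3); s=r.read_state(); print("t",s["time"],"F",s["ft_force"].round(1))
print(feats("w12"))
p,K,M=shot("side","s12"); p2,K2,M2=shot("scene","c12")
for q,n in((p,"side"),(p2,"scene")):
    a=q.astype(int); m=((a[...,0]-a[...,1]>80)&(a[...,0]-a[...,2]>80)).astype(np.uint8)
    n_,l,st,c=cv2.connectedComponentsWithStats(m)
    print(n,[(c[i].round(1).tolist(),int(st[i,4])) for i in range(1,n_) if 3<st[i,4]<80 and 180<c[i][1]<300])
print(proj(K,M,[.4912,.129,.052]),proj(K2,M2,[.4912,.129,.052]))
```

```text
pose [ 0.5332 -0.0348  0.0167] std [0.     0.0001 0.    ] tool y deg 14.7
t 20.75 F [-3.1 12.9  1.2]
{'slot': np.float64(69.5), 'edges290': [(25, 715, 604), (26, 604, 495), (63, 495, 416), (64, 416, 331), (118, 45, 325), (119, 325, 450)], 'blue0': np.int64(261)}
side [([294.8, 207.9], 41), ([393.2, 208.8], 47), ([311.8, 218.9], 54), ([327.4, 225.7], 9), ([351.6, 236.8], 17), ([339.4, 243.3], 18)]
scene [([361.7, 266.2], 6)]
[328.39510825 224.15396126] [365.79526407 269.86286513]
```

Run:
```python
from pull import *
D=dist("w12",(1,25.8,64),np.array([.5332,-.0348,0])); print((D-D0).round(2))
print(np.hypot(.5332-.5294,.0348-.0204))
p,K,M=load("s12"); g=p[217:236,318:340].astype(int)
for row in range(217,236): print(row,' '.join("R" if a[0]-a[1]>60 else "%d"%(a.max()//26) for a in p[row,310:345].astype(int)))
ax=np.array([np.cos(np.radians(104.5)),np.sin(np.radians(104.5)),0]);print("px per 10mm",proj(K,M,[.4912,.129,.052]),proj(K,M,np.array([.4912,.129,.052])+ax*.01))
```

```text
[40.75 41.56 40.76]
0.014892951352905175
217 R R R R R 5 6 6 6 7 7 7 7 5 3 2 4 5 5 6 6 6 6 6 6 6 6 6 6 6 6 6 5 5 5
218 R R R 6 5 5 6 6 7 8 6 5 6 8 7 4 2 3 5 5 5 6 6 6 6 6 6 6 6 6 6 6 6 5 5
219 R R 5 6 6 6 7 7 8 8 7 5 3 5 7 7 5 3 2 4 5 5 6 6 6 6 6 6 6 6 6 6 6 6 5
220 R R 4 6 6 5 6 7 8 8 8 7 6 4 4 6 8 7 4 2 3 5 5 6 6 6 6 6 6 6 6 6 6 6 5
221 R 3 2 4 5 4 5 7 7 7 8 8 8 7 5 3 5 7 7 5 2 2 4 5 6 6 6 6 6 6 6 6 6 6 6
222 R 3 2 2 3 4 6 7 7 7 7 7 8 8 7 6 4 4 6 5 2 0 1 3 5 6 6 6 6 6 5 6 6 6 6
223 R 4 2 2 2 3 4 5 6 7 7 7 7 7 8 8 7 5 2 0 0 1 4 3 3 4 5 6 6 6 6 5 6 6 6
224 R R 4 2 2 2 2 3 4 5 7 8 7 7 8 8 8 7 R R 0 3 7 6 3 2 3 5 6 6 6 6 5 6 6
225 R R R R 3 2 2 2 3 4 6 7 7 7 6 7 R R R R 3 4 5 7 7 5 3 3 5 6 6 6 6 5 5
226 3 R R R 4 2 2 2 2 2 3 5 6 6 5 R R R R 5 6 6 4 4 6 7 6 3 2 4 5 6 6 6 5
227 3 3 R R 4 2 2 2 2 2 2 3 4 6 6 4 R R 4 6 7 8 7 5 3 5 7 7 5 3 3 5 6 6 6
228 1 2 3 R 2 1 2 2 2 2 2 2 2 4 5 5 4 R 6 7 7 7 8 7 6 4 4 6 7 6 3 2 4 5 6
229 0 1 2 3 2 0 1 2 2 2 2 2 2 2 3 4 5 5 7 7 7 7 8 8 8 7 5 3 5 7 7 5 3 3 5
230 0 0 0 1 1 0 0 1 1 2 2 2 2 2 2 2 4 5 6 6 7 7 7 7 8 8 7 6 3 3 6 7 6 4 2
231 0 0 0 0 0 0 0 0 0 1 2 2 2 2 2 2 2 3 4 5 7 6 6 7 7 8 8 8 6 4 3 5 7 7 5
232 0 0 0 0 0 0 0 0 0 0 1 2 2 2 2 2 2 2 2 4 5 6 7 6 7 8 8 8 8 7 6 3 3 6 7
233 0 0 0 0 0 0 0 0 0 0 0 0 1 2 2 2 2 2 2 2 3 4 5 5 6 8 8 8 8 8 8 6 4 4 7
234 0 0 0 0 0 0 0 0 0 0 0 0 0 1 1 2 2 2 2 2 2 2 4 5 5 7 7 8 8 8 8 8 7 6 7
235 0 0 0 0 0 0 0 0 0 0 0 0 0 0 0 1 2 3 2 2 2 2 2 3 4 5 7 7 7 8 8 8 8 8 7
px per 10mm [328.39510825 224.15396126] [326.00949566 222.54363191]
```

>>> {"op": "play_rows", "data": {
  "claw": [1,1,1,1],
  "delta_pos": [
    [-0.008,0,0],
    [-0.008,0,0],
    [0,0,0],
    [0,0,0]
  ],
  "delta_rot": [
    [0,0,0],
    [0,0,0],
    [0,0,0],
    [0,0,0]
  ]
}}

```text
time: 21.25
ee_pos: [0.534, -0.0377, 0.0167]
eef_rot: [0.611, 0.792, 0.001, -0.002]
ft_force: [-3.8, 13.5, 1.8]
width: 0.0219
grip_force: 40.0
```

Run:
```python
from pull import *
p,K,M=avshot("w13",3); s=r.read_state(); print("t",s["time"],"F",s["ft_force"].round(1),"pos",s["ee_pos"])
f=feats("w13");print(f)
T=s["ee_pos"]*[1,1,0]
e=f["edges290"]; print((dist("w13",(1,e[0][0]+.8,[q[0] for q in e if 35<q[0]<80][0]+1),T)-D0).round(2), "tcp travel", np.hypot(T[0]-.5294,T[1]+.0204)*1000)
ax=np.array([np.cos(np.radians(104.5)),np.sin(np.radians(104.5)),0]);ay=np.array([-ax[1],ax[0],0]);O=np.array([.4924,.121,0])
for nm in("scene","side"):
    p,K,M=shot(nm,nm+"13")
    A=[proj(K,M,O+ax*.001+ay*y+[0,0,.052]) for y in(-.0067,.0045)]; print(nm,"aligned offset ptr-rider",(A[0]-A[1]).round(2),"per mm",(proj(K,M,O+ax*.011+[0,0,.052])-proj(K,M,O+ax*.001+[0,0,.052])).round(2)/10)
    u,v=A[1].round().astype(int)
    a=p[v-8:v+8,u-8:u+12].astype(int)
    wr=np.clip(a[...,0]-a[...,1]-30,0,None); wd=np.clip(70-a.max(2),0,None)
    wd[:, :]=wd
    yy,xx=np.mgrid[v-8:v+8,u-8:u+12]
    print("rider",(wr*xx).sum()/max(wr.sum(),1),(wr*yy).sum()/max(wr.sum(),1))
    for q in range(16): print(v-8+q,' '.join("R" if b[0]-b[1]>60 else "%d"%(b.max()//26) for b in a[q]))
    print("u0",u-8)
```

```text
pose [ 0.534  -0.0377  0.0167] std [0. 0. 0.] tool y deg 14.71
t 21.4 F [-3.7 12.6  1.3] pos [ 0.53399082 -0.03761809  0.01671417]
{'slot': np.float64(59.5), 'edges290': [(14, 671, 483), (52, 485, 407), (53, 407, 321), (67, 220, 157), (110, 51, 229), (111, 229, 437)], 'blue0': np.int64(261)}
[40.68 44.31 43.64] tcp travel 17.819599473805663
scene aligned offset ptr-rider [1.09 3.87] per mm [ 0.374 -0.07 ]
rider 361.8595679012346 266.4861111111111
261 4 4 4 3 3 3 2 2 2 2 1 1 1 1 0 0 0 0 0 0
262 2 2 2 2 1 1 1 1 1 0 0 0 0 0 0 0 0 1 1 1
263 1 1 0 0 0 0 0 0 0 0 0 0 1 1 1 1 2 2 3 4
264 0 0 0 0 0 1 1 1 1 1 1 2 3 4 4 4 4 4 5 5
265 0 0 1 1 2 3 R R 4 4 4 4 5 4 4 5 5 5 5 5
266 2 2 3 4 4 4 R R R 5 5 5 5 5 4 5 5 5 5 5
267 4 4 4 5 4 3 R R R 5 5 5 5 5 5 5 5 5 5 5
268 5 5 5 5 5 4 4 R R 5 5 5 5 5 5 5 5 5 5 5
269 5 5 5 5 5 5 4 4 4 5 5 5 5 5 5 5 5 5 5 5
270 5 5 5 5 5 5 4 2 2 4 5 5 5 5 5 5 4 4 4 4
271 5 5 5 5 5 5 4 2 1 3 4 4 4 4 3 3 3 3 3 3
272 5 5 5 5 5 4 4 2 1 2 3 3 3 3 3 3 4 4 5 5
273 4 4 4 4 3 3 3 2 1 1 3 4 4 5 5 5 5 5 5 5
274 3 3 3 3 3 4 4 4 2 1 4 5 5 5 5 5 5 4 4 4
275 4 4 5 5 5 5 5 4 2 2 3 4 4 4 4
[... 183 characters left out ...]
7 4 2 3 5 5 5 6 6 6 6 6 6 6 6 6 6
219 5 3 5 7 7 5 3 2 4 5 6 6 6 6 6 6 6 6 6 6
220 7 6 4 4 6 7 7 4 2 3 5 5 6 6 6 6 6 6 6 6
221 8 8 7 5 3 5 7 7 5 3 2 4 5 6 6 6 6 6 6 6
222 7 8 8 7 6 4 4 6 7 4 0 1 3 5 6 6 6 6 6 5
223 7 7 7 8 8 7 5 3 4 2 0 0 0 3 4 5 6 6 6 6
224 8 7 7 8 8 8 7 R R 0 0 4 5 4 2 3 5 6 6 6
225 7 7 7 6 7 7 R R R 2 2 5 7 7 5 3 3 5 6 6
226 5 6 6 5 R R R R 4 5 6 4 4 6 7 6 3 2 4 5
227 3 4 6 6 4 R R 4 6 8 8 7 5 3 5 7 7 5 3 3
228 2 2 4 5 5 4 R 6 7 7 7 8 7 6 4 4 6 7 6 3
229 2 2 2 3 4 5 5 7 7 7 7 8 8 8 7 5 3 5 7 7
230 2 2 2 2 2 4 5 6 6 7 7 7 7 8 8 7 6 3 4 6
231 2 2 2 2 2 2 3 4 5 7 6 6 7 7 8 8 8 6 4 3
232 2 2 2 2 2 2 2 2 4 5 6 7 6 7 8 8 8 8 7 6
233 0 1 2 2 2 2 2 2 2 3 4 5 5 6 8 8 8 8 8 8
u0 321
```

The side and scene images show the pointer level with the rider, within about 1 mm, and the hand-relative measurement gives a 44.0–44.3 mm pull. Hold for over a second, then lead it back gently.

>>> {"op": "play_rows", "data": {
  "claw": [1,1,1,1,1,1,1,1],
  "delta_pos": [
    [0,0,0],
    [0,0,0],
    [0,0,0],
    [0,0,0],
    [0,0,0],
    [0,0,0],
    [0,0,0],
    [0,0,0]
  ],
  "delta_rot": [
    [0,0,0],
    [0,0,0],
    [0,0,0],
    [0,0,0],
    [0,0,0],
    [0,0,0],
    [0,0,0],
    [0,0,0]
  ]
}}

```text
time: 22.3
ee_pos: [0.534, -0.0376, 0.0167]
eef_rot: [0.611, 0.792, 0.001, -0.002]
ft_force: [-2.9, 12.8, 1.0]
width: 0.0215
grip_force: 40.0
```

>>> {"op": "play_rows", "data": {
  "claw": [1,1,1,1,1,1,1,1],
  "delta_pos": [
    [0,0,0],
    [0,0,0],
    [0,0,0],
    [0,0,0],
    [0,0,0],
    [0,0,0],
    [0.01,0,0],
    [0.015,0,0]
  ],
  "delta_rot": [
    [0,0,0],
    [0,0,0],
    [0,0,0],
    [0,0,0],
    [0,0,0],
    [0,0,0],
    [0,0,0],
    [0,0,0]
  ]
}}

```text
time: 23.1
ee_pos: [0.5328, -0.033, 0.0167]
eef_rot: [0.611, 0.792, 0.001, -0.002]
ft_force: [-4.1, 12.0, 2.3]
width: 0.0218
grip_force: 40.0
```

>>> {"op": "play_rows", "data": {
  "claw": [1,1,1,1,1,1,1,1],
  "delta_pos": [
    [0.02,0,0],
    [0.02,0,0],
    [0.02,0,0],
    [0.02,0,0],
    [0.02,0,0],
    [0.02,0,0],
    [0.02,0,0],
    [0.02,0,0]
  ],
  "delta_rot": [
    [0,0,0],
    [0,0,0],
    [0,0,0],
    [0,0,0],
    [0,0,0],
    [0,0,0],
    [0,0,0],
    [0,0,0]
  ]
}}

```text
time: 23.9
ee_pos: [0.525, -0.0033, 0.017]
eef_rot: [0.611, 0.791, 0.001, -0.001]
ft_force: [-2.1, 8.7, 0.6]
width: 0.0219
grip_force: 40.0
```

>>> {"op": "play_rows", "data": {
  "claw": [1,1,1,1,1,1,1,1],
  "delta_pos": [
    [0.015,0,0],
    [0.012,0,0],
    [0.012,0,0],
    [0.01,0,0],
    [0.01,0,0],
    [0.01,0,0],
    [0.005,0,0],
    [0,0,0]
  ],
  "delta_rot": [
    [0,0,0],
    [0,0,0],
    [0,0,0],
    [0,0,0],
    [0,0,0],
    [0,0,0],
    [0,0,0],
    [0,0,0]
  ]
}}

```text
time: 24.7
ee_pos: [0.5218, 0.0089, 0.0171]
eef_rot: [0.612, 0.791, -0.0, 0.0]
ft_force: [0.3, -0.5, -0.7]
width: 0.0218
grip_force: 40.0
```

Run:
```python
from pull import *
p,K,M=avshot("w14",3); s=r.read_state(); print("t",s["time"],"F",s["ft_force"].round(1),"pos",s["ee_pos"])
print(feats("w14"))
```

```text
pose [0.5218 0.0089 0.0171] std [0. 0. 0.] tool y deg 14.57
t 24.85 F [ 0.1  0.2 -0.9] pos [0.52177928 0.00887404 0.0170577 ]
{'slot': np.float64(149.5), 'edges290': [(173, 670, 584), (202, 523, 387), (203, 387, 264), (236, 192, 309)], 'blue0': np.int64(261)}
```

Home: the body features match the baseline exactly (slot 149.5, front 203) and the force is zero. Releasing and retreating.

>>> {"op": "play_rows", "data": {
  "claw": [0.7,0.6,0.5,0.4,0.3,0.2,0.1,0.1],
  "delta_pos": [
    [0,0,0],
    [0,0,0],
    [0,0,0],
    [0,0,0],
    [0,0,0],
    [0,0,0],
    [0,0,0],
    [0,0,0]
  ],
  "delta_rot": [
    [0,0,0],
    [0,0,0],
    [0,0,0],
    [0,0,0],
    [0,0,0],
    [0,0,0],
    [0,0,0],
    [0,0,0]
  ]
}}

```text
time: 25.65
ee_pos: [0.5218, 0.0091, 0.0171]
eef_rot: [0.612, 0.791, 0.0, 0.0]
ft_force: [0.5, 0.0, 0.5]
width: 0.0734
grip_force: 0.0
```

>>> {"op": "play_rows", "data": {
  "claw": [0.1,0.1,0.1,0.1,0.1,0.1,0.1,0.1],
  "delta_pos": [
    [0,0,-0.05],
    [0,0,-0.1],
    [0,0,-0.2],
    [0,0,-0.2],
    [0,0,-0.2],
    [0,0,-0.2],
    [-0.1,0,-0.1],
    [0,0,0]
  ],
  "delta_rot": [
    [0,0,0],
    [0,0,0],
    [0,0,0],
    [0,0,0],
    [0,0,0],
    [0,0,0],
    [0,0,0],
    [0,0,0]
  ]
}}

```text
time: 26.45
ee_pos: [0.5286, -0.0126, 0.2313]
eef_rot: [0.613, 0.79, 0.002, 0.003]
ft_force: [-0.6, -0.1, -0.4]
width: 0.0785
grip_force: 0.0
```

Run:
```python
from pull import *
p,K,M=avshot("w15",5); s=r.read_state(); print("t",s["time"],"F",s["ft_force"].round(1),"w",s["width"])
ax=np.array([np.cos(np.radians(104.5)),np.sin(np.radians(104.5)),0]);ay=np.array([-ax[1],ax[0],0]);O=np.array([.4924,.121,0])
a=p.astype(int); H=lambda u,z:[((plane(K,M,u,z)-O)@v*1000).round(1).item() for v in(ax,ay)]
red=((a[...,0]-a[...,1]>90)&(a[...,0]-a[...,2]>90)).astype(np.uint8)
n,l,st,c=cv2.connectedComponentsWithStats(red)
for i in range(1,n):
    if 30<st[i,4]<300:
        print("rider?",c[i].round(1),st[i,4],H(c[i],.052))
hsv=cv2.cvtColor(p,cv2.COLOR_RGB2HSV); bl=cv2.inRange(hsv,(105,150,50),(125,255,255)); n,l,st,c=cv2.connectedComponentsWithStats(bl)
print("blue",[(c[i].round(1).tolist(),H(c[i],.047)) for i in range(1,n) if st[i,4]>80])
u,v=proj(K,M,O+ax*.05-ay*.0067+[0,0,.052]); print("expected ptr px",u,v); g=a[:80,int(round(u)),:].max(1); print(np.where(g<60)[0])
# bystanders vs. start
for nm in("scene","side"):
    q=shot(nm)[0]; q0=load(nm+"0")[0]
    for col,lo,hi in(("yellow",(22,150,100),(32,255,255)),("pink",(160,150,80),(174,255,255))):
        f=lambda im:cv2.moments(cv2.inRange(cv2.cvtColor(im,cv2.COLOR_RGB2HSV),lo,hi)[195:400],True)
        m,m0=f(q),f(q0); print(nm,col,[round(k[x]/k["m00"],1) for k in(m0,m) for x in("m10","m01")],m0["m00"],m["m00"])
```

```text
pose [ 0.527  -0.0107  0.228 ] std [0.001  0.0011 0.0019] tool y deg 14.53
t 26.7 F [-0.3  0.5 -0.6] w 0.07841762213094472
rider? [306.6  35.4] 173 [4.7, 6.8]
blue [([317.9, 171.5], [-97.1, -1.8]), ([520.3, 219.6], [-137.7, -174.8]), ([317.7, 225.7], [-143.0, -1.8]), ([498.4, 276.2], [-189.0, -162.2])]
expected ptr px 324.8675780517748 -33.600336783835125
[]
scene yellow [300.2, 157.7, 300.1, 157.7] 771.0 768.0
scene pink [372.9, 167.3, 372.9, 167.1] 844.0 845.0
side yellow [412.9, 40.4, 413.2, 40.5] 404.0 406.0
side pink [384.2, 8.3, 384.5, 8.6] 288.0 279.0
```

```bash
python3 -c "
from bench import r
print(r.close_job())"
```

```text
the job is handed in; nothing more can be done
None
```

The job is handed in with the gauge lying in the cradle, handle home: I seated it, pressed the spray cap fully down and let it up, pulled the handle about 44 mm to the rider (within about 1 mm), held it over 1.5 s, and left the cars untouched (the paint pot was not re-measured); my first grasp closed too late and missed, and I viewed 11 pictures, one over the limit of 10.

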